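# Clear the magnifier and sort the inspected housing by the comparator's needle

### The arm

A 6-joint arm with a two-finger parallel gripper is mounted at the origin on the work surface. World frame = base frame: x ahead of the robot, y to its left, z up, the work surface at z = 0. Lengths are in m, angles in degrees, forces in N, time in s.
With the tool pointing down it reaches from about 0.375 to 0.9 m from the base axis. Payload 3.1 kg.
Tool frame: the origin (TCP) lies at the very end of the fingers, on their centre line; the grasp point (between the pads) lies 19 mm behind it (bot.tcp_to_grasp is the distance from the TCP to the grasp point, in m); z points along the fingers, y is the line along which they close (so a half turn about z gives the same grasp; the last joint's range is limited). The gripper opens to 87 mm and grips with 3 to 60 N. Pads are 19 mm wide; open, the fingers measure 117 mm over their backs; the gripper's body (75 mm by 190 mm) begins 51 mm behind the grasp point.
Start: joints at [60.189, 30.224, 82.088, -0, 67.689, -10.227], TCP at [0.209, 0.589, 0.223] pointing down, gripper open.
Joint ranges: [-176.69, 176.69], [-43.24, 126.21], [12.49, 139.97], [-82, 262], [0, 151.66], [-163.58, 163.58]. Speed limits (degrees/s): [159.86, 159.86, 180, 180, 180, 180].

### API

Orientations are given as a 3x3 rotation matrix whose columns are the frame's x, y, z axes.
In Python, from rig import telemetry, capture, camera_info, job, bot gives the robot as it stands. The module is installed in compiled form; this text tells all that it offers.
- The arm moves only by the tool carry_out, never from a script. Its argument "deltas" is a list that holds one entry, the list of rows, each a list of 7 numbers: the shift along the tool's x, y, z scaled (see below), then the turn, a rotation vector about the tool's x, y, z scaled (see below), then the closure, from -1 (fully open) to 1 (shut). In form: [[[dx, dy, dz, ax, ay, az, claw], ...]]. A call has exactly 10 rows; each row is the pose to reach, as a shift and turn from the pose commanded when the call began, along the tool's axes at that moment, turning the shorter way round; what a row does not reach only later rows make up. The controller multiplies each number of a shift by 15 cm and each number of a turn by 360 degrees. A row lasts 1/12 s, in which the tool goes at most 41.7 mm and 7.16 degrees, less where a joint would pass 70% of its speed; a pose out of reach is approached as far as the arm can. A call with a number of a shift or a turn outside -1 to 1 is refused whole. A call with a gripper value outside its range is refused whole. The fingers move at their own pace and stop on an object; the grip force is fixed at half the most. Time passes only in rows, so rows that repeat a pose let the fingers close, or fill a call up. It gives the time, the measured TCP pose, the force, the opening and the grip force at its end, in the units of the state.
- telemetry.read_state(): the state, without advancing time (a new reading comes with each control period).
- capture(name): name is "side" or "top" or "wrist"; returns the picture (400x640x3 uint8, red, green, blue); there is no depth.
- camera_info(name): a dict with "mtx" (3x3 intrinsics, pixels), "k1" (the pictures are not rectified: a ray, as slopes to the right and down, at radius r is drawn at 1 + k1 r^2 times it, then the intrinsics apply), "cam_to_world" (4x4, takes a point from camera to world coordinates); the wrist camera has in their place "T_tool_cam" (4x4, takes a point from camera to tool coordinates, whose origin is the TCP and whose axes are the flange's). Camera axes: x right, y down, z forward; pixel columns grow to the right and rows downward; lengths in m; the calibration is good to about 2 mm. A picture is of the moment at which its call begins: read the wrist's pose just before it. camera_info takes no time and is no camera call.
- job.hand_in(): hands the job in; it is judged then, once.
The state is a dict: "time_s": time; "joint_positions": joint angles; "qvel": joint speeds; "tau": joint torques, N m; "position": TCP position; "tcp_rot": TCP orientation; "force": force on the tool from outside, world axes, zero at the start; "moment": the same for the moment, N m; "opening": opening from 0.0 (shut) to 1.0 (fully open); "grasp_force": force on a finger pad.
Only numpy, scipy, OpenCV 4.12 (cv2) and the standard library are available. Lean on these libraries where they do the work, as an engineer would, in place of code of your own. Each camera call takes 0.05 s, during which the arm holds its last target. There are 200 camera calls.

### The job

First swing the magnifier (the ring with the orange knob) back, away from over the slanted rest, until it meets its stop behind. Then take the aluminium part off the slanted rest and lay it flat, bored face up, in the empty bay of a tray, set down gently and not dropped: the green-floored tray if the readout's needle points into the green, the red-floored tray if it points into the red (in the blank gap between them, either will do). Leave the magnifier back and everything else on the bench where it is.

Things in the scene. Friction and masses are not known exactly. Their poses are not given: they have to be found in the camera images.
- part: The part to sort, an aluminium block 60 mm (x) by 46 mm (y) by 24 mm high (z), 170 g, with a dark bore and four small holes in its top face. Origin: centre of its underside; z points out of the bored face. At the start it lies on the slanted rest, z tilted 0.5 rad (29 degrees) from vertical towards the robot side (the stand's -x), x pointing up the slope, its lower end against the rest's lip
- stand: Fixed stand, dark base 170 by 110 mm; blue rest 62 mm wide, sloping 29 degrees, facing its -x (robot) side, with a lip 12 mm high at the lower end. Origin on the bench under the middle of the part; z up. A fixed white light bar (x 22 to 90 mm, y within 38 mm, 137 to 155 mm high) overhangs the rest and crowds a vertical gripper: come in tilted, square to the slope
- rest (a point): Point on the slope's surface under the middle of the part's underside, 60 mm above the bench; axes as the stand's
- loupe (a joint): Swing of the magnifier about its vertical post, rad: 0 over the rest, grows counter-clockwise seen from above as it swings away from the robot to behind the stand; 1.25 at its stop. It starts between 0 and 0.25 and stays where it is left (light friction)
- loupe_knob (a point): Top centre of the magnifier's upright orange knob, 18 mm diameter and 36 mm tall, 224 mm above the bench. The knob stands on the outer end of the magnifier, a white ring 108 mm across with a clear lens, its top 188 mm above the bench
- loupe_pivot (a point): The magnifier's pivot on the axis of its vertical post (stand's +y side), 170 mm above the bench; the knob is 176 mm from the axis, the lens centre 131 mm
- needle (a joint): Angle, rad, of the black needle (66 mm) of the comparator readout, a grey box 120 by 140 by 45 mm high at the back of the bench, left or right, face up with a white dial. Counter-clockwise seen from above: 0 points to the middle of the blank gap, away from the robot; above 0.1 it is on the green arc (left), below -0.1 on the red arc (right); range -1.15 to 1.15
- tray_green: Two-bay tray, white walls and green floor, fixed to the bench, 172 mm (x) by 108 mm (y), walls 4 mm thick and 16 mm high; origin under its centre, z up. The bay on its -x side (towards the robot) is empty, the one on its +x side holds an earlier part
- tray_green_bay (a point): Centre of the floor of the green tray's empty near bay; axes as the tray's. The bay is 80 mm (x) by 100 mm (y) inside, its floor 4 mm above the bench, its walls 12 mm high above the floor
- tray_red: Two-bay tray, white walls and red floor, fixed to the bench, 172 mm (x) by 108 mm (y), walls 4 mm thick and 16 mm high; origin under its centre, z up. The bay on its -x side (towards the robot) is empty, the one on its +x side holds an earlier part
- tray_red_bay (a point): Centre of the floor of the red tray's empty near bay; axes as the tray's. The bay is 80 mm (x) by 100 mm (y) inside, its floor 4 mm above the bench, its walls 12 mm high above the floor
- part_a: Earlier part already in the green tray's far bay, an aluminium block 60 mm (x) by 46 mm (y) by 24 mm high (z), 170 g, with a dark bore and four small holes in its top face; origin under its centre; not to be disturbed
- part_b: Earlier part already in the red tray's far bay, an aluminium block 60 mm (x) by 46 mm (y) by 24 mm high (z), 170 g, with a dark bore and four small holes in its top face; origin under its centre; not to be disturbed
- stone_1: Pink abrasive stone, 60 by 14 by 12 mm, lying on the bench, origin under its centre; not to be disturbed
- stone_2: Pink abrasive stone, 40 by 16 by 12 mm, lying on the bench, origin under its centre; not to be disturbed
- screwdriver: Screwdriver with blue handle, 170 mm long along its x, lying on the bench; not to be disturbed
- needle_file: Needle file with black handle, about 155 mm long along its x, 10 mm thick, lying on the bench; not to be disturbed

How it is judged (in metres and radians):
On the way, in this order (a step that is already met when the one before it is completed fails the run):
1. the magnifier is swung back to within 0.2 rad of its stop, the part still on the rest (value of joint loupe above 1.05 rad and distance between part and rest below 0.03 m), for 0.2 s.
2. the part is lifted off the rest (distance between part and rest above 0.06 m), for 0.1 s.
At the end, for the whole second after the job is handed in: The part rests flat (0.1 rad), bored face up, on the floor (5 mm) of the empty bay, centre within 19 mm (x) and 29 mm (y) of the bay's: green tray if the needle is above 0.1, red if below -0.1, either in between; magnifier above 1.05 rad (((value of joint needle above -0.1 rad and angle between part's own z axis and vertical below 0.1 rad and x of part in the frame of tray_green_bay between -0.019 and 0.019 m and y of part in the frame of tray_green_bay between -0.029 and 0.029 m and z of part in the frame of tray_green_bay between -0.005 and 0.005 m) or (value of joint needle below 0.1 rad and angle between part's own z axis and vertical below 0.1 rad and x of part in the frame of tray_red_bay between -0.019 and 0.019 m and y of part in the frame of tray_red_bay between -0.029 and 0.029 m and z of part in the frame of tray_red_bay between -0.005 and 0.005 m)) and value of joint loupe above 1.05 rad and linear speed of part below 0.02 m/s and angular speed of part below 0.2 rad/s); the robot touches nothing.
It fails at once if the part falls or flies free of the fingers faster than 0.7 m/s (a drop of about 25 mm) (linear speed of part above 0.7 m/s and contact force between part and the fingers below 0.05 N).
It fails at once if an earlier part, a stone, the screwdriver or the file is moved more than 30 mm (distance of any of part_a, part_b, stone_1, stone_2, screwdriver, needle_file from where it was at the start of the episode above 0.03 m).
It also fails if it takes over 51 s, if anything falls off the work surface, if the arm or the gripper's body presses on something with over 40 N, if the wrist force passes 120 N, or if a joint passes its speed limit or range.

## Working session

There is one attempt and no reset: what is moved stays moved. The work goes in short steps, Python scripts to look and compute and a tool call to move; the robot and the scene stay as the last step left them, time stands still between calls to the robot, and variables do not carry over. Pictures are saved under pics/ and viewed, at most 12 in all, crops included, and the job is handed in when it is done.

Besides the shell and the picture viewer there is one more tool, called after "Request:" as name([rows], argument=value, ...), one row to a line, values as JSON. carry_out: Moves the arm, as the interface text tells. Its arguments: {"type":"object","properties":{"deltas":{"type":"array","items":{"type":"array","items":{"type":"array","items":{"type":"number"}}}}},"required":["deltas"]}

```bash
mkdir -p pics; python3 - <<'E'
from rig import *
import cv2
for n in("top","side"):
    cv2.imwrite(f"pics/{n}0.png",capture(n)[:,:,::-1]); c=camera_info(n); print(n,c)
s=telemetry.read_state(); print(s['time_s'],s['position'],s['tcp_rot'],camera_info('wrist'))
E
```

```text
top {'mtx': array([[462.37283306,   0.        , 321.43830999],
       [  0.        , 462.37283306, 195.29335865],
       [  0.        ,   0.        ,   1.        ]]), 'k1': -0.10503482917353932, 'cam_to_world': array([[ 6.53527512e-02, -9.75712708e-01,  2.09078285e-01,
         3.19040180e-01],
       [-9.97862187e-01, -6.38453078e-02,  1.39582217e-02,
        -8.14179702e-03],
       [-2.70546817e-04, -2.09543523e-01, -9.77799283e-01,
         1.09718663e+00],
       [ 0.00000000e+00,  0.00000000e+00,  0.00000000e+00,
         1.00000000e+00]])}
side {'mtx': array([[400.24950681,   0.        , 326.81527297],
       [  0.        , 400.24950681, 205.34574912],
       [  0.        ,   0.        ,   1.        ]]), 'k1': -0.06292721927772954, 'cam_to_world': array([[ 0.98099287, -0.14473327,  0.12924889,  0.3796285 ],
       [-0.19398675, -0.71533772,  0.67131296, -0.65371502],
       [-0.00470472, -0.6836258 , -0.72981753,  0.89085962],
       [ 0.        ,  0.        ,  0.        ,  1.        ]])}
0.1 [0.20914885 0.58827434 0.22167222] [[-9.42149859e-01  3.35190605e-01 -9.49103405e-04]
 [ 3.35191796e-01  9.42148354e-01 -1.71451435e-03]
 [ 3.19507108e-04 -1.93346113e-03 -9.99998080e-01]] {'mtx': array([[297.09017448,   0.        , 320.32113273],
       [  0.        , 297.09017448, 199.32003504],
       [  0.        ,   0.        ,   1.        ]]), 'k1': -0.0069453624288707, 'T_tool_cam': array([[ 9.69501759e-04, -9.65652324e-01, -2.59835813e-01,
         7.06218185e-02],
       [ 9.99999512e-01,  9.85057352e-04,  7.03458288e-05,
        -4.08794383e-04],
       [ 1.88023564e-04, -2.59835754e-01,  9.65652808e-01,
        -1.62070454e-01],
       [ 0.00000000e+00,  0.00000000e+00,  0.00000000e+00,
         1.00000000e+00]])}
```

View pics/top0.png

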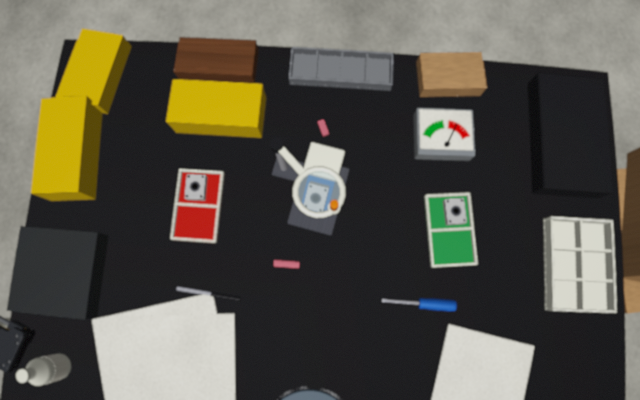

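View pics/side0.png

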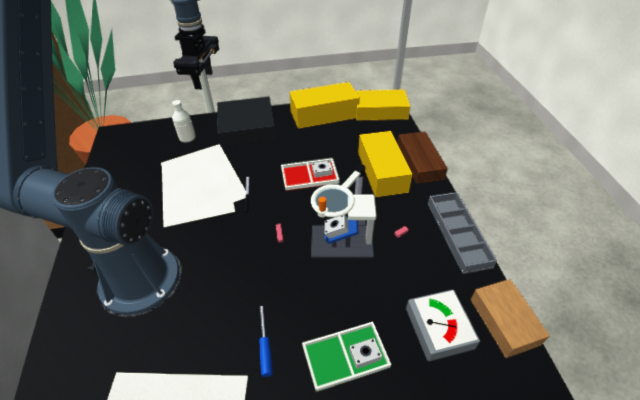

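The overhead view shows the red tray at left (~195,205), the green tray at right (~451,230), the stand at ~(318,195) with its knob at (334,205), and the readout at (445,133). I'll enlarge these.

```bash
python3 - <<'E'
import cv2,numpy as np
a=cv2.imread('pics/top0.png')
r=lambda x,y,w,h,s:cv2.resize(a[y:y+h,x:x+w],None,fx=s,fy=s,interpolation=cv2.INTER_CUBIC)
A=r(265,125,100,120,5)   #500x600
B=r(410,100,75,75,4) #300x300
C=r(165,165,60,80,3.75) # 225x300
C=cv2.copyMakeBorder(C,0,0,0,75,cv2.BORDER_CONSTANT)
cv2.imwrite('pics/crop1.png',np.hstack([A,np.vstack([B,C])]))
r2=lambda x,y,w,h,s:r(x,y,w,h,s)
D=r(415,180,70,100,6)
cv2.imwrite('pics/crop2.png',D)
E
```

```text
(no output)
```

View pics/crop1.png

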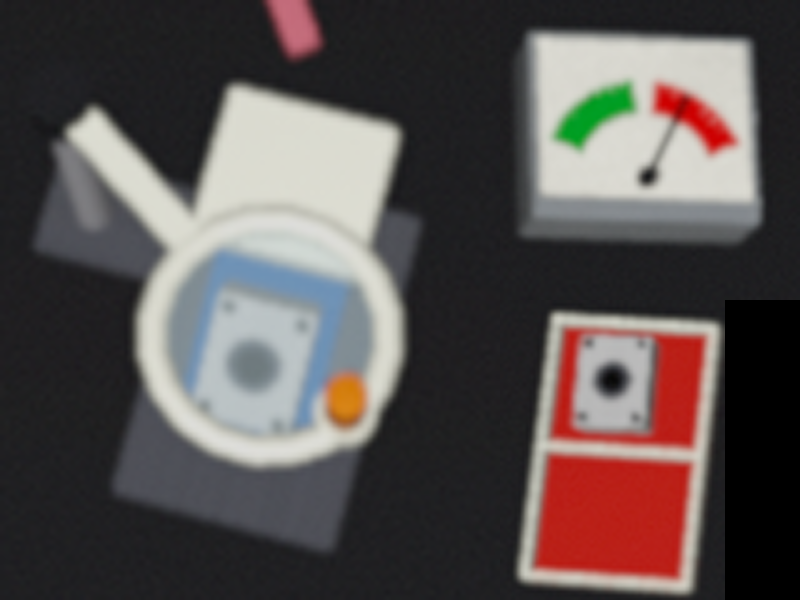

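Needle points well into the red arc, so the red tray is the target. Crop positions: knob top (347,385), pivot end (88,122), ring centre (270,336), bore (252,366), base corners (113,492),(332,552),(421,215), and the red tray's outer corners.

```bash
cat > h.py <<'E'
import numpy as np,cv2
from rig import *
from scipy.spatial.transform import Rotation as R
def ray(cam,px,z,pose=None):
    c=camera_info(cam)
    T=c['cam_to_world'] if cam!='wrist' else pose@c['T_tool_cam']
    u=cv2.undistortPoints(np.array([[px]],float),c['mtx'],np.array([c['k1'],0,0,0.]))[0,0]
    d=T[:3,:3]@[u[0],u[1],1]; o=T[:3,3]
    return o+d*(z-o[2])/d[2]
def tool_pose(s):
    T=np.eye(4);T[:3,:3]=s['tcp_rot'];T[:3,3]=s['position'];return T
def delta(pos,Rt,s=None):
    "shift/turn numbers from the current pose to target"
    s=s or telemetry.read_state(); R0=np.array(s['tcp_rot'])
    return np.r_[R0.T@(np.array(pos)-s['position'])/.15, R.from_matrix(R0.T@Rt).as_rotvec(degrees=True)/360]
E
python3 - <<'E'
from h import *
np.set_printoptions(precision=4,suppress=True)
A=lambda x,y:(265+x/5-.4,125+y/5-.4)
C=lambda x,y:(165+(x-500)/3.75-.4,165+(y-300)/3.75-.4)
p={}
for n,q,z in [('knob',A(347,385),.224),('piv',A(88,122),.185),('ring',A(270,336),.188),('bore',A(252,366),.081),
 ('h1',A(229,307),.095),('h2',A(302,326),.095),('h3',A(204,405),.068),('h4',A(278,425),.068),
 ('bFL',A(113,492),.015),('bFR',A(332,552),.015),('bRR',A(421,215),.015),('lbL',A(232,83),.155),('lbR',A(402,128),.155),
 ('t1',C(552,313),.016),('t2',C(721,322),.016),('t3',C(691,593),.016),('t4',C(519,580),.016)]:
    p[n]=ray('top',q,z)[:2]; print(n,p[n])
y=lambda v:np.degrees(np.arctan2(v[1],v[0]))
print('yaw base',y(p['bRR']-p['bFR']),'front',y(p['bFL']-p['bFR'])-90,'light',y(p['lbL']-p['lbR'])-90,'part',y(p['h1']-p['h3']),y(p['h2']-p['h4']),y(p['h1']-p['h2'])-90)
print('tray',(p['t1']+p['t2']+p['t3']+p['t4'])/4,y(p['t1']-p['t4']),y(p['t2']-p['t3']),y(p['t1']-p['t2'])-90,np.linalg.norm(p['t1']-p['t4']))
print(np.linalg.norm(p['knob']-p['piv']),np.linalg.norm(p['ring']-p['piv']),y(p['knob']-p['piv']),y(p['ring']-p['piv']))
E
```

```text
knob [ 0.4949 -0.0206]
piv [0.6064 0.0922]
ring [0.5203 0.011 ]
bore [0.5296 0.0204]
h1 [0.5528 0.0321]
h2 [ 0.5463 -0.0009]
h3 [0.5129 0.0413]
h4 [0.5059 0.0072]
bFL [0.4783 0.0837]
bFR [ 0.4566 -0.0214]
bRR [ 0.6234 -0.0545]
lbL [0.6372 0.0353]
lbR [ 0.6219 -0.0384]
t1 [0.5954 0.3611]
t2 [0.5963 0.2489]
t3 [0.4199 0.2488]
t4 [0.4202 0.3597]
yaw base -11.218374774053244 front -11.649151907445685 light -11.776199594099708 part -12.945737067646293 -11.335730635152746 -11.20622886485539
tray [0.508  0.3046] 0.4425898668952484 0.04958526198749128 0.45547228301531106 0.17519525681393144
0.15856439898851507 0.1183353190539995 -134.66020373517054 -136.70906791787158
```

```bash
python3 - <<'E'
import cv2
a=cv2.imread('pics/side0.png')[165:265,280:400]
cv2.imwrite('pics/crop3.png',cv2.resize(a,None,fx=6,fy=6,interpolation=cv2.INTER_CUBIC))
E
```

```text
(no output)
```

View pics/crop3.png

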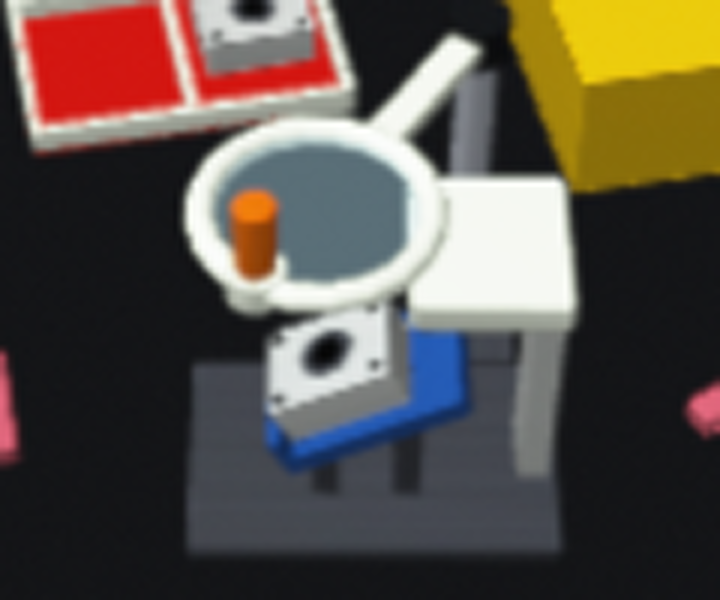

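Request:
carry_out([
  [[-0.1,-0.1,-0.05,0,0,0,-1],[-0.2,-0.2,-0.1,0,0,0,-1],[-0.3,-0.3,-0.15,0,0,0,-1],[-0.4,-0.4,-0.2,0,0,0,-1],[-0.5,-0.5,-0.25,0,0,0,-1],[-0.6,-0.6,-0.3,0,0,0,-1],[-0.7,-0.7,-0.35,0,0,0,-1],[-0.8,-0.8,-0.4,0,0,0,-1],[-0.9,-0.9,-0.45,0,0,0,-1],[-1,-1,-0.5,0,0,0,-1]],
])

```text
time_s: 0.93
position: [0.3005, 0.396, 0.2975]
tcp_rot: [[-0.942, 0.335, -0.001], [0.335, 0.942, -0.001], [0.0, -0.001, -1.0]]
force: [0.7, -0.6, -0.8]
opening: 1.001
grasp_force: 0.0
```

Request:
carry_out([
  [[-0.1,-0.1,0,0,0,0,-1],[-0.2,-0.2,0,0,0,0,-1],[-0.3,-0.3,0,0,0,0,-1],[-0.4,-0.4,0,0,0,0,-1],[-0.5,-0.5,0,0,0,0,-1],[-0.6,-0.6,0,0,0,0,-1],[-0.7,-0.7,0,0,0,0,-1],[-0.8,-0.8,0,0,0,0,-1],[-0.9,-0.9,0,0,0,0,-1],[-1,-1,0,0,0,0,-1]],
])

```text
time_s: 1.77
position: [0.3915, 0.2046, 0.2973]
tcp_rot: [[-0.942, 0.335, -0.001], [0.335, 0.942, -0.0], [0.001, -0.0, -1.0]]
force: [0.2, -0.1, 0.3]
opening: 1.003
grasp_force: 0.0
```

The side crop shows the knob top at (255,207), the bore at (326,353), and the light bar behind. I'll triangulate and plan from these.

```bash
python3 - <<'E'
from h import *
np.set_printoptions(precision=4,suppress=True)
S=lambda x,y:(280+x/6-.4,165+y/6-.4)
print(ray('side',S(255,207),.224),ray('side',S(326,353),.081))
# knob fused, target over knob
k=np.array([.4949,-.0206]);
x=np.array([np.cos(np.radians(45)),np.sin(np.radians(45)),0]);z=np.array([0,0,-1.]);Rt=np.c_[x,np.cross(z,x),z]
print(delta([*k,.265],Rt))
E
```

```text
[ 0.4909 -0.0187  0.224 ] [0.5288 0.0228 0.081 ]
[-1.1528 -1.1833  0.215  -0.0001  0.      0.3206]
```

Request:
carry_out([
  [[-0.1,-0.1,0,0,0,0.016,-1],[-0.2,-0.2,0,0,0,0.032,-1],[-0.3,-0.3,0,0,0,0.048,-1],[-0.4,-0.4,0,0,0,0.064,-1],[-0.5,-0.5,0,0,0,0.08,-1],[-0.6,-0.6,0,0,0,0.096,-1],[-0.7,-0.7,0,0,0,0.112,-1],[-0.8,-0.8,0,0,0,0.128,-1],[-0.9,-0.9,0,0,0,0.144,-1],[-1,-1,0,0,0,0.16,-1]],
])

```text
time_s: 2.6
position: [0.4825, 0.0131, 0.2972]
tcp_rot: [[-0.217, 0.976, -0.001], [0.976, 0.217, 0.0], [0.001, -0.001, -1.0]]
force: [0.2, -0.0, 1.2]
opening: 1.002
grasp_force: 0.0
```

```bash
python3 - <<'E'
from h import *
np.set_printoptions(precision=4,suppress=True)
k=np.array([.493,-.020]);
x=np.array([np.cos(np.radians(45)),np.sin(np.radians(45)),0]);z=np.array([0,0,-1.]);Rt=np.c_[x,np.cross(z,x),z]
print(delta([*k,.265],Rt),telemetry.read_state()['joint_positions'])
E
```

```text
[-0.2308  0.0205  0.2143 -0.0002  0.      0.1598] [-11.7399  13.9529  96.2267   0.0048  69.8808 -24.2648]
```

Request:
carry_out([
  [[-0.04,0.003,0,0,0,0.016,0],[-0.08,0.006,0,0,0,0.032,0],[-0.12,0.01,0,0,0,0.048,0],[-0.16,0.013,0,0,0,0.064,0],[-0.2,0.016,0,0,0,0.08,0],[-0.23,0.02,0,0,0,0.096,0],[-0.23,0.02,0,0,0,0.112,0],[-0.23,0.02,0.05,0,0,0.128,0],[-0.23,0.02,0.1,0,0,0.144,0],[-0.23,0.02,0.15,0,0,0.16,0]],
])

```text
time_s: 3.43
position: [0.4929, -0.0189, 0.2745]
tcp_rot: [[0.708, 0.706, -0.001], [0.706, -0.708, 0.0], [-0.0, -0.0, -1.0]]
force: [0.4, 1.0, -0.1]
opening: 0.504
grasp_force: 0.0
```

```bash
python3 - <<'E'
from h import *
s=telemetry.read_state();print(s['position'],s['opening'],s['joint_positions'])
a=capture('wrist')[:,:,::-1];cv2.imwrite('pics/w1.png',a)
E
```

```text
[ 0.492868   -0.0189186   0.27451319] 0.5035818475501608 [-1.52037881e+01  1.63132362e+01  9.67726295e+01 -6.83337051e-05
  6.69471363e+01  2.98727058e+01]
```

View pics/w1.png

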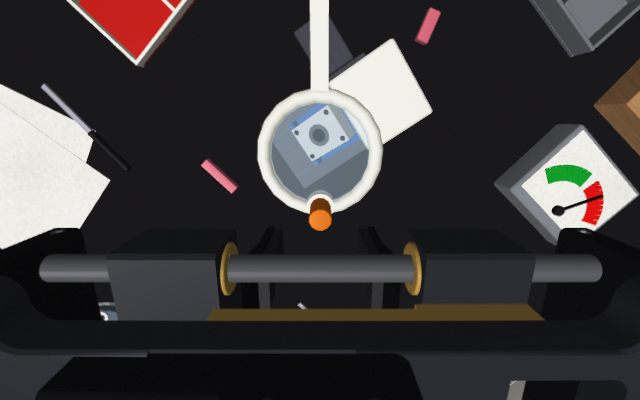

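The wrist view shows the knob top at (320,220), centred between the fingers, with the arm running straight up the picture, so the arm direction is -135°. I'll compute the arc.

```bash
python3 - <<'E'
from h import *
np.set_printoptions(precision=3,suppress=True)
s=telemetry.read_state();T=tool_pose(s)
for q,z in [((320,220),.224),((320,152),.188),((319,90),.188),((319,20),.188),((320,134),.081)]: print(q,ray('wrist',q,z,T))
# arc in tool frame: pivot at +x 0.176
for a in range(0,80,6):
    t=np.radians(a); print(a,np.array([.176*(1-np.cos(t)),-.176*np.sin(t)])/.15, 'turn',-a/360)
E
```

```text
(320, 220) [ 0.49  -0.02   0.224]
(320, 152) [0.523 0.013 0.188]
(319, 90) [0.557 0.047 0.188]
(319, 20) [0.592 0.082 0.188]
(320, 134) [0.53  0.02  0.081]
0 [ 0. -0.] turn 0.0
6 [ 0.006 -0.123] turn -0.016666666666666666
12 [ 0.026 -0.244] turn -0.03333333333333333
18 [ 0.057 -0.363] turn -0.05
24 [ 0.101 -0.477] turn -0.06666666666666667
30 [ 0.157 -0.587] turn -0.08333333333333333
36 [ 0.224 -0.69 ] turn -0.1
42 [ 0.301 -0.785] turn -0.11666666666666667
48 [ 0.388 -0.872] turn -0.13333333333333333
54 [ 0.484 -0.949] turn -0.15
60 [ 0.587 -1.016] turn -0.16666666666666666
66 [ 0.696 -1.072] turn -0.18333333333333332
72 [ 0.811 -1.116] turn -0.2
78 [ 0.929 -1.148] turn -0.21666666666666667
```

Request:
carry_out([
  [[0,0,0.06,0,0,0,0],[0,0,0.12,0,0,0,0],[0,0,0.18,0,0,0,0],[0,0,0.24,0,0,0,0],[0,0,0.3,0,0,0,0],[0,0,0.36,0,0,0,0],[0,0,0.4,0,0,0,0],[0,0,0.44,0,0,0,0],[0,0,0.47,0,0,0,0],[0,0,0.47,0,0,0,0]],
])

```text
time_s: 4.32
position: [0.4927, -0.0188, 0.2036]
tcp_rot: [[0.704, 0.71, -0.002], [0.71, -0.704, 0.0], [-0.001, -0.002, -1.0]]
force: [-0.0, 0.4, 0.5]
opening: 0.499
grasp_force: 0.0
```

Request:
carry_out([
  [[0.002,0.06,0,0,0,-0.0083,0],[0.006,0.123,0,0,0,-0.0167,0],[0.014,0.184,0,0,0,-0.025,0],[0.026,0.244,0,0,0,-0.0333,0],[0.04,0.304,0,0,0,-0.0417,0],[0.057,0.363,0,0,0,-0.05,0],[0.078,0.42,0,0,0,-0.0583,0],[0.101,0.477,0,0,0,-0.0667,0],[0.128,0.533,0,0,0,-0.075,0],[0.157,0.587,0,0,0,-0.0833,0]],
])

```text
time_s: 5.15
position: [0.5724, -0.0642, 0.2047]
tcp_rot: [[0.253, 0.967, -0.0], [0.967, -0.253, 0.001], [0.0, -0.001, -1.0]]
force: [-0.7, 0.4, -0.4]
opening: 0.5
grasp_force: 0.4
```

Request:
carry_out([
  [[0.002,0.06,0,0,0,-0.0083,0],[0.006,0.123,0,0,0,-0.0167,0],[0.014,0.184,0,0,0,-0.025,0],[0.026,0.244,0,0,0,-0.0333,0],[0.04,0.304,0,0,0,-0.0417,0],[0.057,0.363,0,0,0,-0.05,0],[0.078,0.42,0,0,0,-0.0583,0],[0.101,0.477,0,0,0,-0.0667,0],[0.128,0.533,0,0,0,-0.075,0],[0.157,0.587,0,0,0,-0.0833,0]],
])

```text
time_s: 5.98
position: [0.6635, -0.0638, 0.2047]
tcp_rot: [[-0.264, 0.964, -0.001], [0.964, 0.264, 0.0], [0.001, -0.001, -1.0]]
force: [-0.6, -0.6, -0.1]
opening: 0.502
grasp_force: 0.4
```

Request:
carry_out([
  [[0.0,0.02,0,0,0,-0.003,0],[0.001,0.04,0,0,0,-0.006,0],[0.002,0.06,0,0,0,-0.0083,0],[0.004,0.08,0,0,0,-0.011,0],[0.005,0.1,0,0,0,-0.014,0],[0.006,0.12,0,0,0,-0.0167,0],[0.008,0.135,0,0,0,-0.0167,0],[0.009,0.15,0,0,0,-0.0167,0],[0.009,0.15,0,0,0,-0.0167,0],[0.009,0.15,0,0,0,-0.0167,0]],
])

```text
time_s: 6.82
position: [0.6851, -0.0567, 0.2046]
tcp_rot: [[-0.362, 0.932, 0.001], [0.932, 0.362, 0.0], [-0.0, 0.001, -1.0]]
force: [0.8, 0.3, -0.2]
opening: 0.503
grasp_force: 0.0
```

```bash
python3 - <<'E'
from h import *
s=telemetry.read_state();print(s['force'],s['moment'],s['grasp_force'])
a=capture('top')[:,:,::-1]
cv2.imwrite('pics/t2.png',cv2.resize(a[90:250,240:400],None,fx=3.7,fy=3.7,interpolation=cv2.INTER_CUBIC))
E
```

```text
[ 0.8346305   0.3388537  -0.20621598] [-0.09747275  0.04129687 -0.04003487] 0.0
```

View pics/t2.png

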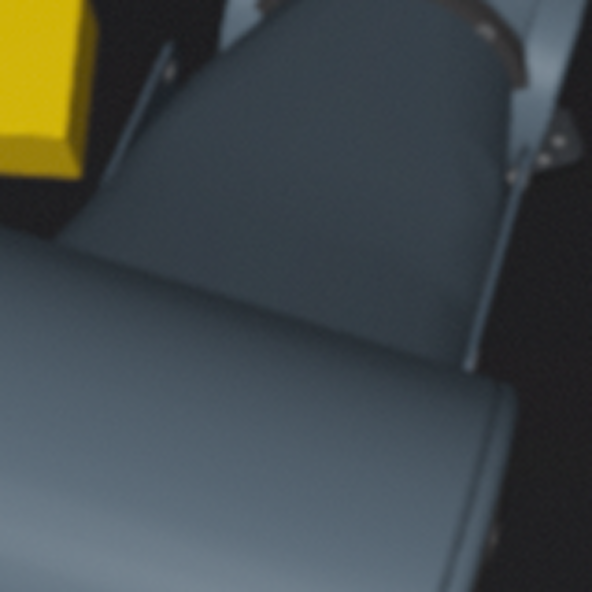

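The arm hides the magnifier in this view, and there is no stop force yet. I'll push on a little, watching the force.

Request:
carry_out([
  [[0.0,0.01,0,0,0,-0.0014,0],[0.001,0.02,0,0,0,-0.003,0],[0.001,0.03,0,0,0,-0.004,0],[0.001,0.04,0,0,0,-0.0055,0],[0.002,0.05,0,0,0,-0.007,0],[0.002,0.06,0,0,0,-0.0083,0],[0.003,0.07,0,0,0,-0.0097,0],[0.003,0.08,0,0,0,-0.011,0],[0.003,0.08,0,0,0,-0.011,0],[0.003,0.08,0,0,0,-0.011,0]],
])

```text
time_s: 7.7
position: [0.6854, -0.0549, 0.2038]
tcp_rot: [[-0.426, 0.904, -0.025], [0.905, 0.426, -0.005], [0.007, -0.025, -1.0]]
force: [-20.5, -7.9, 9.9]
opening: 0.505
grasp_force: 11.0
```

```bash
python3 - <<'E'
from h import *
s=telemetry.read_state();print(s['force'],s['moment'],s['grasp_force'])
a=capture('wrist')[:,:,::-1]
cv2.imwrite('pics/w2.png',a)
E
```

```text
[-20.53326818  -7.86194134   9.93170244] [-1.40338863  3.6744172  -0.07425357] 11.042032241821289
```

View pics/w2.png

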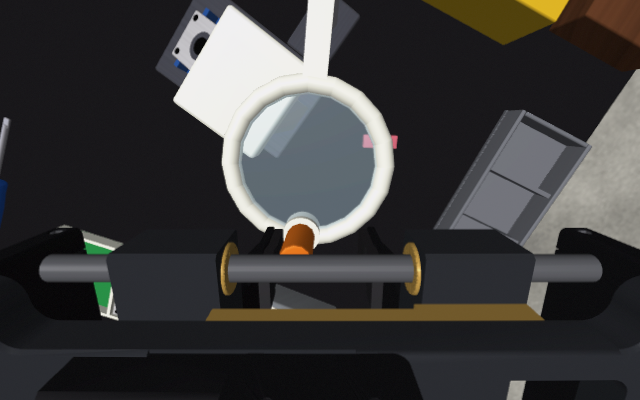

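The magnifier is at its stop, with about 20 N on the push. I'll back off, raise, and go to the rest.

Request:
carry_out([
  [[0,-0.05,0,0,0,0,0],[0,-0.1,0,0,0,0,0],[0,-0.14,0,0,0,0,0],[0,-0.14,0,0,0,0,0],[0,-0.14,-0.08,0,0,0,0],[0,-0.14,-0.18,0,0,0,0],[0,-0.14,-0.28,0,0,0,0],[0,-0.14,-0.38,0,0,0,0],[0,-0.14,-0.48,0,0,0,0],[0,-0.14,-0.55,0,0,0,0]],
])

```text
time_s: 8.58
position: [0.6783, -0.0607, 0.2898]
tcp_rot: [[-0.426, 0.905, 0.004], [0.905, 0.426, -0.001], [-0.002, 0.004, -1.0]]
force: [0.8, 0.1, 0.6]
opening: 0.501
grasp_force: 0.0
```

```bash
cat >> h.py <<'E'
psi=np.radians(-11.6); P=np.array([.5408,.0187,.060])
Rz=R.from_euler('z',psi).as_matrix()
n=Rz@[-np.sin(.5),0,np.cos(.5)]; u=Rz@[np.cos(.5),0,np.sin(.5)]
Rg=np.c_[-u,np.cross(n,u),-n]
E
python3 - <<'E'
from h import *
np.set_printoptions(precision=4,suppress=True)
s=telemetry.read_state();print(s['position'],s['force'],s['joint_positions'])
print(delta(P+.1*n,Rg)); print(Rg, P+.1*n)
E
```

```text
[ 0.6783 -0.0607  0.2898] [0.8105 0.0982 0.6001] [-14.5077  31.2689  68.9066   0.0233  79.5788 -39.7106]
[ 1.0632 -0.8633  0.9415 -0.0366 -0.0731 -0.1447]
[[-0.8597  0.2011  0.4696]
 [ 0.1765  0.9796 -0.0964]
 [-0.4794  0.     -0.8776]] [0.4938 0.0283 0.1478]
```

Request:
carry_out([
  [[0.1,-0.086,0,-0.0037,-0.0073,-0.0145,-0.2],[0.2,-0.172,0,-0.0073,-0.0146,-0.029,-0.4],[0.3,-0.258,0,-0.011,-0.022,-0.0434,-0.6],[0.4,-0.344,0,-0.0146,-0.0292,-0.058,-0.8],[0.5,-0.43,0,-0.0183,-0.0365,-0.0723,-1],[0.6,-0.516,0.04,-0.022,-0.0439,-0.087,-1],[0.7,-0.602,0.08,-0.0256,-0.0512,-0.1013,-1],[0.8,-0.688,0.12,-0.0293,-0.0585,-0.1158,-1],[0.9,-0.774,0.16,-0.033,-0.0658,-0.13,-1],[1,-0.86,0.2,-0.0366,-0.0731,-0.1447,-1]],
])

```text
time_s: 9.42
position: [0.496, 0.0207, 0.258]
tcp_rot: [[-0.86, 0.196, 0.47], [0.172, 0.981, -0.095], [-0.48, -0.001, -0.877]]
force: [-0.7, 0.1, -0.9]
opening: 0.994
grasp_force: 0.0
```

```bash
python3 - <<'E'
from h import *
np.set_printoptions(precision=4,suppress=True)
s=telemetry.read_state();print(s['position'],s['force'],s['joint_positions'],s['opening'])
print(delta(P+.1*n,Rg),delta(P+.004*n,Rg))
a=capture('wrist')[:,:,::-1];cv2.imwrite('pics/w3.png',a)
E
```

```text
[0.496  0.0207 0.258 ] [-0.666   0.1265 -0.9383] [-10.1106   9.3896 117.9424  -1.6138  24.0188 -87.4956] 0.9936635674573423
[0.3738 0.0478 0.6334 0.0002 0.     0.0008] [0.374  0.0472 1.2734 0.0002 0.     0.0008]
```

View pics/w3.png

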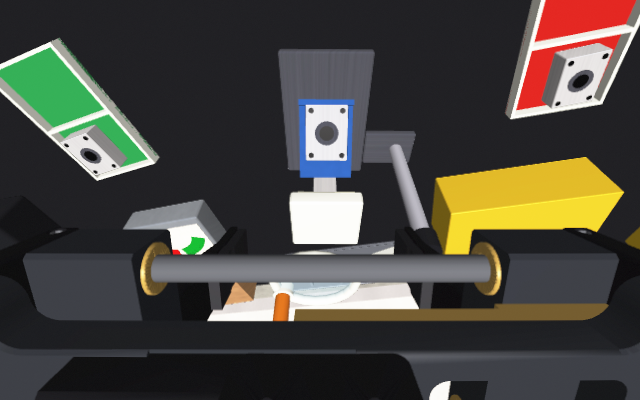

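The wrist view shows the part square in the picture with its bore at (327,133), and the magnifier well behind the light bar. I'll check the position from this view.

```bash
python3 - <<'E'
from h import *
np.set_printoptions(precision=4,suppress=True)
T=tool_pose(telemetry.read_state())
c=ray('wrist',(327,133),.081,T); print(c, c-.024*n, P)
h=[ray('wrist',q,z,T) for q,z in [((311,111),.0695),((343,111),.0695),((310,156),.093),((343,155),.093)]]
print(h, np.mean(h,0))
E
```

```text
[0.5133 0.0241 0.081 ] [0.5246 0.0218 0.0599] [0.5408 0.0187 0.06  ]
[array([0.4908, 0.0111, 0.0695]), array([0.4973, 0.0443, 0.0695]), array([0.5308, 0.0019, 0.093 ]), array([0.5364, 0.0375, 0.093 ])] [0.5138 0.0237 0.0812]
```

Request:
carry_out([
  [[0.037,0.005,0.06,0,0,0,-1],[0.075,0.01,0.12,0,0,0,-1],[0.11,0.014,0.18,0,0,0,-1],[0.15,0.019,0.24,0,0,0,-1],[0.187,0.024,0.3,0,0,0,-1],[0.22,0.029,0.36,0,0,0,-1],[0.26,0.033,0.42,0,0,0,-1],[0.3,0.038,0.48,0,0,0,-1],[0.34,0.043,0.54,0,0,0,-1],[0.374,0.047,0.6,0,0,0,-1]],
])

```text
time_s: 10.3
position: [0.4925, 0.0278, 0.1523]
tcp_rot: [[-0.861, 0.203, 0.467], [0.179, 0.979, -0.097], [-0.477, -0.0, -0.879]]
force: [0.2, -0.3, 0.7]
opening: 1.0
grasp_force: 0.0
```

The wrist reading disagrees by 16 mm, possibly from stale-pose timing. I'll take a new one now that the arm is settled.

```bash
python3 - <<'E'
from h import *
np.set_printoptions(precision=4,suppress=True)
s=telemetry.read_state();T=tool_pose(s);print(s['position'],s['qvel'],s['joint_positions'])
a=capture('wrist')[:,:,::-1];cv2.imwrite('pics/w4.png',a)
# where P-model predicts the bore, holes, in both pictures
c=camera_info('wrist')
def proj(X,T):
    Tc=np.linalg.inv(T@c['T_tool_cam']); q=Tc[:3,:3]@X+Tc[:3,3]
    return cv2.projectPoints(q[None],np.zeros(3),np.zeros(3),c['mtx'],np.array([c['k1'],0,0,0.]))[0].ravel()
print('bore now',proj(P+.024*n,T), 'top face upper edge',proj(P+.024*n+.03*u,T))
T3=T.copy();T3[:3,3]=[.496,.0207,.258];print('bore w3',proj(P+.024*n,T3))
E
```

```text
[0.4925 0.0278 0.1523] [   0.9346   16.5357    5.8595 -128.9645  -21.2379  130.3033] [ -8.9225  23.1447 125.5924 -25.2186   3.1276 -62.3583]
bore now [321.6432 204.5243] top face upper edge [321.6314 237.4841]
bore w3 [327.1126 133.7906]
```

View pics/w4.png

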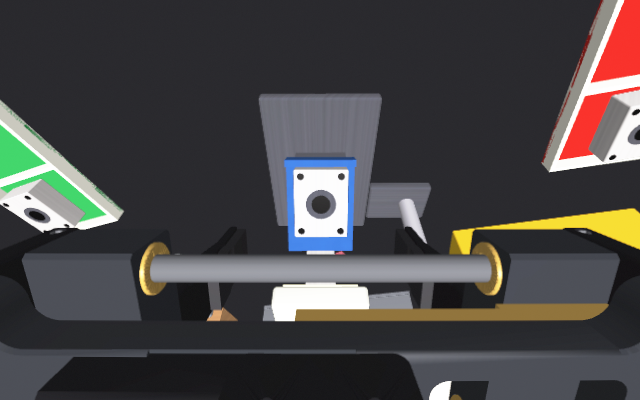

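The model predicts the bore at (327,134) and (321.6,204.5), and I see it at (327,133) and (321,204), so the part pose is confirmed. However, j5 is nearly 0, a wrist singularity. I'll fit a planar arm model to choose a safe tilt.

```bash
cat >> h.py <<'E'
def fit():
    D=[((30.224,82.088,67.689),(.20914885,.58827434),.22167),((13.9529,96.2267,69.8808),(.4825,.0131),.2972),
       ((16.3132,96.7727,66.947),(.49287,-.01892),.27451),((31.2689,68.9066,79.5788),(.6783,-.0607),.2898),((9.3896,117.9424,24.0188),(.496,.0207),.258)]
    A=[];b=[]
    for j,p,z in D:
        j2,s,t=np.radians([j[0],j[0]+j[1],sum(j)])
        A+=[[1,0,np.sin(j2),np.sin(s),np.cos(s),np.sin(t)],[0,1,np.cos(j2),np.cos(s),-np.sin(s),np.cos(t)]]
        b+=[np.sqrt(p[0]**2+p[1]**2-.111**2),z]
    x,res,rk,sv=np.linalg.lstsq(np.array(A),np.array(b),rcond=None)
    return x,np.array(A)@x-b,sv
E
python3 - <<'E'
from h import *
from scipy.optimize import least_squares
np.set_printoptions(precision=4,suppress=True)
x,r,sv=fit();print(x,r,sv)
def ik(r,z,tilt):
    def f(q):
        j2,s,t=np.radians([q[0],q[0]+q[1],180-tilt])
        return [x[0]+x[2]*np.sin(j2)+x[3]*np.sin(s)+x[4]*np.cos(s)+x[5]*np.sin(t)-r, x[1]+x[2]*np.cos(j2)+x[3]*np.cos(s)-x[4]*np.sin(s)+x[5]*np.cos(t)-z]
    q=least_squares(f,[20,110]).x; return q,180-tilt-q.sum()
for tilt in (29,24,22,20,16):
    for k,off in ((.1,0),(.004,0),(.004,-.006)):
        p=P+off*u+k*(Rz@[-np.sin(np.radians(tilt)),0,np.cos(np.radians(tilt))]); print(tilt,k,ik(np.sqrt(p[0]**2+p[1]**2-.111**2),p[2],tilt))
E
```

```text
[0.0003 0.2772 0.5871 0.3924 0.1164 0.3054] [ 0.0002  0.0007 -0.0001 -0.0003 -0.0002 -0.0002  0.0001 -0.0001  0.
 -0.0001] [4.374  3.227  0.5538 0.3437 0.1543 0.0766]
29 0.1 (array([ 24.1057, 126.1835]), np.float64(0.7107808009289158))
29 0.004 (array([ 38.0454, 122.9769]), np.float64(-10.022349740727407))
29 0.004 (array([ 38.4553, 123.7614]), np.float64(-11.216696533793424))
24 0.1 (array([ 23.1344, 121.2195]), np.float64(11.646122384429646))
24 0.004 (array([ 36.6094, 119.3732]), np.float64(0.017417327193783194))
24 0.004 (array([ 36.9234, 120.1601]), np.float64(-1.083496225144188))
22 0.1 (array([ 23.0334, 119.2397]), np.float64(15.726845670756376))
22 0.004 (array([ 36.2329, 117.9037]), np.float64(3.8633521485073175))
22 0.004 (array([ 36.514 , 118.6918]), np.float64(2.7941124323798476))
20 0.1 (array([ 23.0719, 117.2629]), np.float64(19.665186846805852))
20 0.004 (array([ 35.9604, 116.4212]), np.float64(7.618483538616317))
20 0.004 (array([ 36.211 , 117.2108]), np.float64(6.578245041854387))
16 0.1 (array([ 23.5139, 113.317 ]), np.float64(27.16912416719228))
16 0.004 (array([ 35.7018, 113.4237]), np.float64(14.874482024981432))
16 0.004 (array([ 35.8991, 114.2168]), np.float64(13.884142413401321))
```

```bash
cat >> h.py <<'E'
def tilted(deg):
    t=np.radians(deg); a=Rz@[-np.sin(t),0,np.cos(t)]; x=Rz@[np.cos(t),0,np.sin(t)]
    return np.c_[-x,np.cross(a,x),-a]
R20=tilted(20); G=P-.005*u+.007*n
E
python3 - <<'E'
from h import *
np.set_printoptions(precision=4,suppress=True)
s=telemetry.read_state();print(s['position'],s['qvel'],s['joint_positions'])
print(delta(G-.09*R20[:,2],R20))
E
```

```text
[0.4917 0.0278 0.1508] [ -0.2481  -1.9123  -0.5271  23.3065   3.5077 -27.2735] [ -8.9274  23.2994 125.651  -25.8549   3.108  -61.7555]
[-0.0592  0.0065  0.0508 -0.0002  0.023  -0.0002]
```

Request:
carry_out([
  [[-0.01,0.001,0.01,0,0.0038,0,-1],[-0.02,0.002,0.02,0,0.0077,0,-1],[-0.03,0.003,0.03,0,0.0115,0,-1],[-0.04,0.004,0.04,0,0.0153,0,-1],[-0.05,0.006,0.05,0,0.019,0,-1],[-0.06,0.006,0.05,0,0.023,0,-1],[-0.06,0.006,0.05,0,0.023,0,-1],[-0.06,0.006,0.05,0,0.023,0,-1],[-0.06,0.006,0.05,0,0.023,0,-1],[-0.06,0.006,0.05,0,0.023,0,-1]],
])

```text
time_s: 11.18
position: [0.5023, 0.0267, 0.15]
tcp_rot: [[-0.92, 0.202, 0.337], [0.189, 0.979, -0.07], [-0.344, -0.001, -0.939]]
force: [-0.9, 0.2, 0.4]
opening: 1.002
grasp_force: 0.0
```

```bash
python3 - <<'E'
from h import *
np.set_printoptions(precision=4,suppress=True)
s=telemetry.read_state();print(s['position'],s['joint_positions'],s['force'])
print(delta(G,R20))
E
```

```text
[0.5023 0.0267 0.15  ] [ -9.1655  23.25   118.2432  -2.7663  18.4407 -85.0696] [-0.9279  0.2302  0.4369]
[-0.0002  0.      0.6127 -0.0001  0.0003 -0.0001]
```

Request:
carry_out([
  [[0,0,0.08,0,0,0,-1],[0,0,0.16,0,0,0,-1],[0,0,0.24,0,0,0,-1],[0,0,0.32,0,0,0,-1],[0,0,0.4,0,0,0,-1],[0,0,0.46,0,0,0,-1],[0,0,0.52,0,0,0,-1],[0,0,0.57,0,0,0,-1],[0,0,0.61,0,0,0,-1],[0,0,0.61,0,0,0,-1]],
])

```text
time_s: 12.02
position: [0.5336, 0.02, 0.0632]
tcp_rot: [[-0.92, 0.202, 0.336], [0.189, 0.979, -0.07], [-0.343, -0.001, -0.939]]
force: [0.2, 0.5, 0.0]
opening: 1.005
grasp_force: 0.0
```

```bash
python3 - <<'E'
from h import *
np.set_printoptions(precision=4,suppress=True)
s=telemetry.read_state();print(s['joint_positions'],s['force'],delta(G,R20))
E
```

```text
[ -9.3773  35.7846 117.4332  -6.9663   6.7818 -80.9714] [0.2223 0.5289 0.0203] [ 0.0012  0.0015 -0.0044 -0.0002  0.0002 -0.0001]
```

No contact on the way in, so I'll close.

Request:
carry_out([
  [[0,0,0,0,0,0,-0.5],[0,0,0,0,0,0,-0.2],[0,0,0,0,0,0,0],[0,0,0,0,0,0,0.5],[0,0,0,0,0,0,1],[0,0,0,0,0,0,1],[0,0,0,0,0,0,1],[0,0,0,0,0,0,1],[0,0,0,0,0,0,1],[0,0,0,0,0,0,1]],
])

```text
time_s: 12.85
position: [0.5335, 0.02, 0.0643]
tcp_rot: [[-0.92, 0.202, 0.337], [0.189, 0.979, -0.07], [-0.344, -0.001, -0.939]]
force: [-1.3, -0.2, 2.5]
opening: 0.524
grasp_force: 30.0
```

Request:
carry_out([
  [[0.005,0,-0.03,0,0,0,1],[0.012,0,-0.08,0,0,0,1],[0.02,0,-0.14,0,0,0,1],[0.03,0,-0.2,0,0,0,1],[0.042,0,-0.28,0,0,0,1],[0.054,0,-0.36,0,0,0,1],[0.068,0,-0.45,0,0,0,1],[0.083,0,-0.55,0,0,0,1],[0.1,0,-0.65,0,0,0,1],[0.11,0,-0.75,0,0,0,1]],
])

```text
time_s: 13.68
position: [0.4786, 0.0315, 0.165]
tcp_rot: [[-0.92, 0.202, 0.336], [0.189, 0.979, -0.07], [-0.343, -0.001, -0.939]]
force: [0.4, -0.2, -1.8]
opening: 0.529
grasp_force: 30.0
```

```bash
cat >> h.py <<'E'
B=np.array([.466,.3043,.004]); 
# part frame in tool at grasp (TCP at grasp as measured)
tg=np.array([.5335,.0200,.0643]); Rp=np.c_[u,np.cross(n,u),n]
Rtp=R20.T@Rp; ptp=R20.T@(P-tg)
def place(h,yaw=0.4):
    Rw=R.from_euler('z',yaw,degrees=True).as_matrix(); Rt=Rw@Rtp.T
    return B+[0,0,h]-Rt@ptp, Rt
E
python3 - <<'E'
from h import *
np.set_printoptions(precision=4,suppress=True)
s=telemetry.read_state();print(s['joint_positions'],s['force'],s['position'],s['opening'],s['grasp_force'])
print(place(0),delta(*place(.1)),ptp)
E
```

```text
[ -9.0071  20.0449 120.3784  -2.7935  19.5742 -84.9163] [ 0.4347 -0.1613 -1.8303] [0.4786 0.0315 0.165 ] 0.5285407397082073 29.998517632484436
(array([0.4616, 0.3041, 0.0113]), array([[-0.9886, -0.007 , -0.1504],
       [-0.0069,  1.    , -0.001 ],
       [ 0.1504,  0.    , -0.9886]])) [ 0.5707  1.7574  0.1715 -0.0035  0.0794 -0.0336] [-0.0055  0.0002  0.0066]
```

Part is held, opening 0.53 with 30 N of grip. I'll carry it to above the red bay, turning it level.

Request:
carry_out([
  [[0.03,0.09,0.008,-0.0003,0.008,-0.0034,1],[0.06,0.18,0.016,-0.0007,0.016,-0.0067,1],[0.09,0.27,0.025,-0.001,0.024,-0.01,1],[0.12,0.36,0.034,-0.0014,0.032,-0.0134,1],[0.15,0.45,0.042,-0.0018,0.04,-0.0168,1],[0.18,0.54,0.05,-0.002,0.048,-0.02,1],[0.21,0.63,0.06,-0.0025,0.056,-0.0235,1],[0.24,0.72,0.068,-0.0028,0.064,-0.027,1],[0.265,0.81,0.077,-0.0032,0.072,-0.03,1],[0.285,0.88,0.085,-0.0035,0.0794,-0.0336,1]],
])

```text
time_s: 14.52
position: [0.4713, 0.1686, 0.138]
tcp_rot: [[-0.989, -0.009, -0.151], [-0.009, 1.0, -0.001], [0.151, 0.001, -0.989]]
force: [0.3, 0.0, -2.2]
opening: 0.528
grasp_force: 30.0
```

```bash
python3 - <<'E'
from h import *
np.set_printoptions(precision=4,suppress=True)
s=telemetry.read_state();print(s['joint_positions'],s['position'],s['opening'],s['grasp_force'])
print(delta(*place(.1)))
E
```

```text
[  6.299   31.1035  98.5095   1.0702  59.007  -84.8164] [0.4713 0.1686 0.138 ] 0.5281058432500707 29.998249411582947
[ 0.0299  0.9034  0.1854  0.0001 -0.      0.0003]
```

Request:
carry_out([
  [[0.005,0.1,0.02,0,0,0,1],[0.01,0.2,0.04,0,0,0,1],[0.015,0.32,0.06,0,0,0,1],[0.02,0.44,0.08,0,0,0,1],[0.025,0.56,0.1,0,0,0,1],[0.03,0.68,0.12,0,0,0,1],[0.03,0.78,0.14,0,0,0,1],[0.03,0.86,0.16,0,0,0,1],[0.03,0.9,0.185,0,0,0,1],[0.03,0.9,0.185,0,0,0,1]],
])

```text
time_s: 15.35
position: [0.4617, 0.3032, 0.1102]
tcp_rot: [[-0.989, -0.009, -0.15], [-0.009, 1.0, -0.001], [0.15, -0.0, -0.989]]
force: [-0.6, 0.9, -1.9]
opening: 0.528
grasp_force: 30.0
```

```bash
python3 - <<'E'
from h import *
np.set_printoptions(precision=4,suppress=True)
s=telemetry.read_state();a=capture('wrist')[:,:,::-1];cv2.imwrite('pics/w5.png',a);b=capture('side')[:,:,::-1]
cv2.imwrite('pics/c5.png',np.vstack([a[:,:][0:300],cv2.resize(b[130:230,230:443],(640,300))]))
print(s['position'],s['joint_positions'],delta(*place(.1)),delta(*place(.001)))
E
```

```text
[0.4617 0.3032 0.1102] [ 20.0833  36.3584  92.7115   3.3423  59.0894 -72.332 ] [ 0.0043  0.0142 -0.0049 -0.0001  0.0001  0.    ] [-0.0945  0.0147  0.6477 -0.0001  0.0001  0.    ]
```

View pics/c5.png

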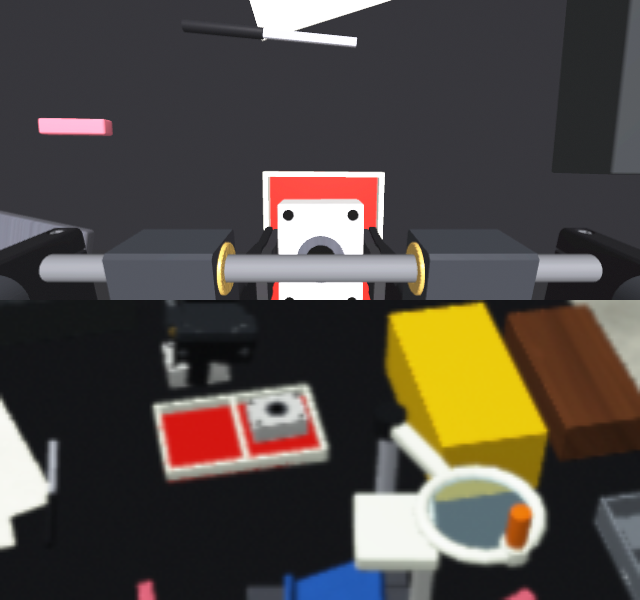

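The part hangs over the bay, with the tray's near outer corners at (264,172) and (384,173), and the magnifier is still back. I'll check the tray from here.

```bash
python3 - <<'E'
from h import *
T=tool_pose(telemetry.read_state())
for q in ((264,172),(384,173)): print(ray('wrist',q,.016,T))
E
```

```text
[0.4223444  0.25093222 0.016     ]
[0.422331   0.35774018 0.016     ]
```

Tray confirmed at bay centre (0.466, 0.304). I'll descend slowly.

Request:
carry_out([
  [[-0.012,0.005,0.08,0,0,0,1],[-0.025,0.01,0.17,0,0,0,1],[-0.038,0.015,0.26,0,0,0,1],[-0.05,0.015,0.34,0,0,0,1],[-0.06,0.015,0.42,0,0,0,1],[-0.072,0.015,0.49,0,0,0,1],[-0.08,0.015,0.54,0,0,0,1],[-0.085,0.015,0.58,0,0,0,1],[-0.09,0.015,0.6,0,0,0,1],[-0.09,0.015,0.61,0,0,0,1]],
])

```text
time_s: 16.28
position: [0.4623, 0.3046, 0.0176]
tcp_rot: [[-0.989, -0.007, -0.149], [-0.007, 1.0, -0.001], [0.149, -0.0, -0.989]]
force: [0.3, -0.3, -2.0]
opening: 0.525
grasp_force: 30.0
```

```bash
python3 - <<'E'
from h import *
s=telemetry.read_state();print(s['force'],s['position'],delta(*place(0)).round(4))
E
```

```text
[ 0.27338853 -0.27976643 -1.98475661] [0.46231964 0.30464913 0.01759714] [-0.0012 -0.0038  0.0421 -0.      0.0002 -0.    ]
```

Request:
carry_out([
  [[0,0,0.006,0,0,0,1],[0,0,0.012,0,0,0,1],[0,0,0.018,0,0,0,1],[0,0,0.024,0,0,0,1],[-0.001,0,0.029,0,0,0,1],[-0.001,0,0.034,0,0,0,1],[-0.001,0,0.037,0,0,0,1],[-0.001,0,0.04,0,0,0,1],[-0.001,0,0.04,0,0,0,1],[-0.001,0,0.04,0,0,0,1]],
])

```text
time_s: 17.12
position: [0.4615, 0.3047, 0.0121]
tcp_rot: [[-0.989, -0.007, -0.149], [-0.007, 1.0, -0.001], [0.149, -0.0, -0.989]]
force: [0.1, 0.1, -2.0]
opening: 0.527
grasp_force: 30.0
```

Request:
carry_out([
  [[0,0,0.003,0,0,0,1],[0,0,0.006,0,0,0,1],[0,0,0.009,0,0,0,1],[0,0,0.012,0,0,0,1],[0,0,0.014,0,0,0,1],[0,0,0.016,0,0,0,1],[0,0,0.018,0,0,0,1],[0,0,0.02,0,0,0,1],[0,0,0.02,0,0,0,1],[0,0,0.02,0,0,0,1]],
])

```text
time_s: 17.95
position: [0.4615, 0.3047, 0.0115]
tcp_rot: [[-0.989, -0.007, -0.148], [-0.007, 1.0, -0.001], [0.148, 0.0, -0.989]]
force: [-2.0, -1.1, 13.6]
opening: 0.528
grasp_force: 30.0
```

Touched down. I'll open a little (the walls limit it), then withdraw along the tool axis.

Request:
carry_out([
  [[0,0,0.01,0,0,0,0.5],[0,0,0.005,0,0,0,-0.1],[0,0,0,0,0,0,-0.2],[0,0,0,0,0,0,-0.26],[0,0,0,0,0,0,-0.26],[0,0,0,0,0,0,-0.26],[0,0,-0.03,0,0,0,-0.26],[0,0,-0.07,0,0,0,-0.26],[0,0,-0.12,0,0,0,-0.26],[0,0,-0.18,0,0,0,-0.26]],
])

```text
time_s: 18.78
position: [0.4651, 0.3047, 0.0364]
tcp_rot: [[-0.989, -0.007, -0.149], [-0.007, 1.0, -0.001], [0.149, -0.0, -0.989]]
force: [-1.5, -0.0, 0.7]
opening: 0.628
grasp_force: 0.0
```

Request:
carry_out([
  [[0,0,-0.1,0,0,0,-0.26],[0,0,-0.2,0,0,0,-0.26],[0,0,-0.3,0,0,0,-0.26],[0,0,-0.4,0,0,0,-0.26],[0,0,-0.5,0,0,0,-0.26],[0,0,-0.6,0,0,0,-0.26],[0,0,-0.7,0,0,0,-0.26],[0,0,-0.7,0,0,0,-0.26],[0,0,-0.7,0,0,0,-0.26],[0,0,-0.7,0,0,0,-0.26]],
])

```text
time_s: 19.62
position: [0.4802, 0.3047, 0.1395]
tcp_rot: [[-0.989, -0.007, -0.15], [-0.007, 1.0, -0.001], [0.15, -0.0, -0.989]]
force: [0.4, 0.9, -0.0]
opening: 0.626
grasp_force: 0.0
```

```bash
python3 - <<'E'
from h import *
s=telemetry.read_state();a=capture('wrist')[:,:,::-1];b=capture('side')[:,:,::-1]
cv2.imwrite('pics/c6.png',np.vstack([a[0:300],cv2.resize(b[130:230,230:443],(640,300))]));print(s['force'],s['position'])
E
```

```text
[ 0.41345059  0.86297792 -0.03845201] [0.48019161 0.30466567 0.13953077]
```

View pics/c6.png

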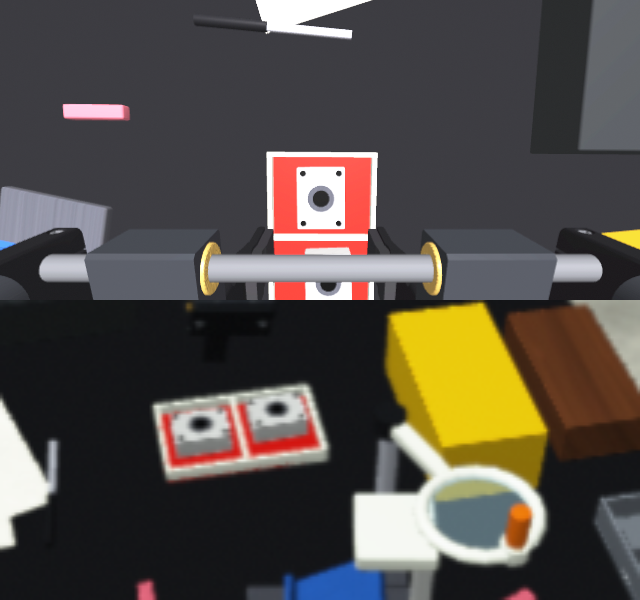

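The part lies flat in the middle of the red near bay with its bore at (320,199), the magnifier is back, and the gripper is clear.

```bash
python3 -c "
from rig import job
print(job.hand_in())"
```

```text
the job is handed in; nothing more can be done
None
```

The magnifier is back at its stop and the part lies flat, bored face up, in the red tray's near bay, because the needle pointed into the red; the job is handed in at about 20 s, but no verdict came back.

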